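# Tighten the whisk drive's chuck on the beater

### The arm

A 6-joint arm with a two-finger parallel gripper is mounted at the origin on the work surface. World frame = base frame: x ahead of the robot, y to its left, z up, the work surface at z = 0. Lengths are in m, angles in degrees, forces in N, time in s.
With the tool pointing down it reaches from about 0.35 to 0.875 m from the base axis. Payload 4.2 kg.
Tool frame: the origin (TCP) lies midway between the tips of the shut fingers; the grasp point (between the pads) lies 19 mm behind it; y points along the fingers, z is the direction in which the jaws open and shut, and the axes are right-handed (so a half turn about y gives the same grasp; the last joint's range is limited). The gripper opens to 87 mm and grips with 3 to 60 N. Pads are 19 mm wide; open, the fingers measure 117 mm over their backs; the gripper's body (75 mm by 190 mm) begins 51 mm behind the grasp point.
Start: joints at [80.592, 22.042, 0.453, 0, -68.411, -14.817], TCP at [0.256, 0.57, 0.223] pointing down, gripper open.
Joint ranges: [-179.83, 179.83], [-69.29, 118.12], [-61.27, 80.66], [-181.25, 117.63], [-171.15, -9.14], [-177.46, 177.46]. Speed limits (degrees/s): [159.86, 159.86, 180, 180, 180, 180].

### API

Orientations are given as [roll, pitch, yaw] about the fixed x, y, z axes, in that order (R = Rz(yaw) Ry(pitch) Rx(roll)).
In Python, from workcell import env gives the robot as it stands. The module is installed in compiled form; this text tells all that it offers. Calls block until the motion is done:
- env.goto(position, orientation): joint-space move of the TCP to a pose.
- env.move_straight(position, rotation=None, rate=0.15, force_limit=None): straight line of the TCP; rotation=None keeps the orientation; rate is the mean speed in m/s. With force_limit (N) it stops when the force on the tool has changed by that much, and returns True; else False.
- env.set_joints(angles): joint-space move.
- env.gripper_to(opening, grasp_force=None): opening from 0.0 (shut) to 1.0 (fully open); grasp_force is the grip in N (None keeps the last); returns when the fingers have stopped.
- env.dwell(seconds).
- env.inverse_kinematics(position, orientation): joint angles nearest the present ones, or None.
- env.read_state(): the state.
- env.grab_frame(name): name is "scene" or "top" or "wrist"; returns a dict with "image" (480x640x3 uint8, blue, green, red), "fx", "fy", "cx", "cy" (pixels), "position" and "orientation" of the camera in the world. Camera axes: x right, y up, looking along -z (the intrinsics and any distortion apply to the point x, -y, -z); pixel columns grow to the right and rows downward; lengths in m; the calibration is good to about 2 mm. The wrist camera is an equidistant fisheye: a pixel r from the principal point sees the ray r / f radians off the axis. A picture is of the moment at which its call begins. There is no depth.
A pose or a line that the arm cannot do raises env.Unreachable and nothing moves.
- env.close_job(): hands the job in, once; it reports no verdict.
Trained networks look in a picture, given as the dict that the camera call returned (one of the last four; its "shot" number tells which), for a name from the list of things; names that differ only in an ending like _2 or _b are one class to them, and where a whole thing is asked for, a point or a joint stands for the part that bears it (a point fixed in the world has none). Each returns a list of dicts, best first, with "score" (0 to 1); they miss things now and then, are a little off and sometimes report something else, mostly with a low value. They report only what shows in the picture. A call takes as long as a camera call. They do not tell look-alikes from the thing itself.
- env.search_frame(picture, thing): "xyz" ([x, y, z] in m, in world coordinates, good to about 4 mm: the middle of the surface that is visible of it).
- env.trace(picture, thing): "mask" (480x640 bool, what is visible of it).
The state is a dict: "clock": time; "joint_positions": joint angles; "qvel": joint speeds; "joint_torque": joint torques, N m; "position": TCP position; "tool_rot": TCP orientation; "force": force on the tool from outside, world axes, zero at the start; "wrist_torque": the same for the moment, N m; "opening": opening from 0.0 (shut) to 1.0 (fully open).
Only numpy, scipy, OpenCV 4.12 (cv2) and the standard library are available. Lean on these libraries where they do the work, as an engineer would, in place of code of your own. Each camera call takes 0.05 s, during which the arm holds its last target.

### The job

Two cordless whisk drives stand nose-up on the takeaway counter, and one has a frothing beater standing loose in its open chuck. Turn that drive's chuck sleeve clockwise, seen from above, all the way until it comes up tight, so that the three jaws grip the beater, upright and still fully seated, then let go. Do not touch the empty drive.

Things in the scene. Friction and masses are not known exactly. Their poses are not given: they have to be found in the camera images.
- drive: Fixed whisk drive holding the beater: steel body 48 mm across on a black foot 110 mm across, 16 mm high. On top its chuck: a round black ribbed sleeve 52 mm across, from 100 to 144 mm above the counter, three steel jaws inside, 3 mm proud. Origin: on its vertical axis at counter height, z up. Grip the sleeve across its diameter, any yaw, about 20 mm below its upper edge, with 30 N or more.
- sleeve (a joint): Turn of that sleeve about the vertical axis, rad; grows clockwise seen from above: 0 = jaws open, 1.12 = firm stop, tight. Starts at 0 to 0.25. The three jaws move in together 6.2 mm per rad and bite on the beater from about 1.05. Needs about 0.35 N m, up to 0.6 at the stop. Turning the hand 0.3 too far does no harm; let go, the sleeve stays, easing back by up to 0.13.
- beater: Frothing beater: 12 mm steel shank with a wavy 24 mm disc at its top, 36 mm long, 50 g, loose. Origin: centre of its foot; z runs up its length. It stands on the chuck's floor in the drive, 124 mm above the counter, within 1 mm of the axis, the open jaws around it; its top is about 16 mm above the sleeve's upper edge.
- spare: The other whisk drive, same make and size, fixed to the counter at least 150 mm from the first, its chuck empty: a bystander, not to be touched. Origin: on its vertical axis at counter height.
Mind the look-alikes: they are no part of the job. What is shaped like the drive but purple or yellow is not meant.

How it is judged:
By the outcome, as a careful person would: the job done as asked, in the order asked, and still so for the second after the job is handed in, with the robot touching nothing.
It also fails if it takes over 29 s, if anything falls off the work surface, if the arm or the gripper's body presses on something with over 40 N, if the wrist force passes 120 N, or if a joint passes its speed limit or range.

## Working session

There is one attempt and no reset: what is moved stays moved. The work goes in short steps, each a Python script; the robot and the scene stay as the last script left them, time stands still between calls to the robot, and variables do not carry over. Pictures are saved under pics/ and viewed, and the job is handed in when it is done.

```bash
mkdir -p pics
python3 - <<'E'
from workcell import env
import cv2,numpy as np
s=env.read_state();print(s['clock'],s['position'],s['tool_rot'],s['opening'])
for n in("scene","top"):
    p=env.grab_frame(n);cv2.imwrite(f"pics/{n}1.png",p["image"])
    print(n,p["fx"],p["fy"],p["cx"],p["cy"],p["position"],p["orientation"],p.keys())
    for t in("drive","sleeve","beater","spare"):
        print(t,[(np.round(d["xyz"],4),round(d["score"],2)) for d in env.search_frame(p,t)])
print(env.read_state()['clock'])
E
```

```text
0.0 [0.25618531 0.56939784 0.22144763] [-8.98721498e+01  6.52452923e-03  1.55763102e+02] 0.998057265657876
scene 440.9241165025146 440.9241165025146 313.140714061787 240.40510737166215 [0.93749509 0.30309143 0.5678846 ] [ 46.95412545   1.19661804 126.59820564] dict_keys(['image', 'fx', 'fy', 'cx', 'cy', 'position', 'orientation', 'shot'])
drive [(array([0.6349, 0.2178, 0.0116]), 0.9), (array([0.4713, 0.1568, 0.0471]), 0.88), (array([0.6127, 0.0768, 0.0315]), 0.76)]
sleeve [(array([0.6384, 0.2129, 0.1305]), 0.92), (array([0.6115, 0.0739, 0.1277]), 0.75), (array([0.4727, 0.1554, 0.1335]), 0.57), (array([ 0.5255, -0.1772,  0.0451]), 0.15)]
beater [(array([0.6237, 0.2119, 0.1572]), 0.73)]
spare [(array([ 0.5279, -0.1788,  0.0461]), 0.62)]
top 610.212723453396 610.212723453396 334.0269344053348 236.82903009036258 [ 0.33425031 -0.01884372  0.96348438] [ 13.90624425   0.33467946 -85.02462967] dict_keys(['image', 'fx', 'fy', 'cx', 'cy', 'position', 'orientation', 'shot'])
drive [(array([0.442 , 0.135 , 0.0151]), 0.85), (array([0.5839, 0.0543, 0.0182]), 0.84), (array([0.6043, 0.1967, 0.0148]), 0.59)]
sleeve [(array([0.4516, 0.1407, 0.1437]), 0.89), (array([0.6064, 0.1996, 0.1376]), 0.64), (array([0.5919, 0.0564, 0.1413]), 0.59)]
beater [(array([0.6169, 0.2081, 0.1567]), 0.59)]
spare [(array([ 0.5054, -0.1864,  0.0159]), 0.87)]
0.5
```

View pics/scene1.png

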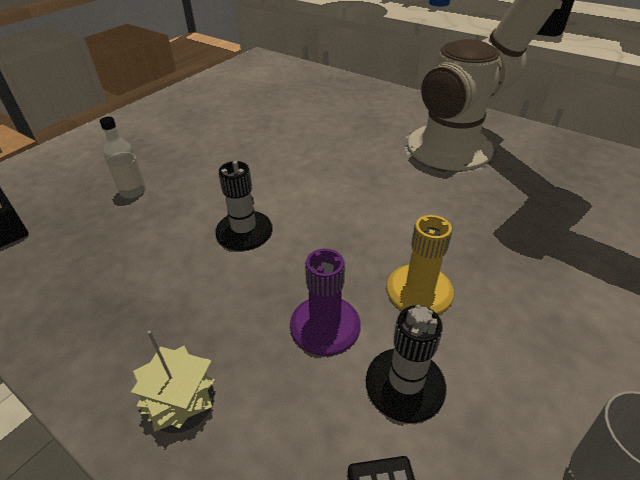

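View pics/top1.png

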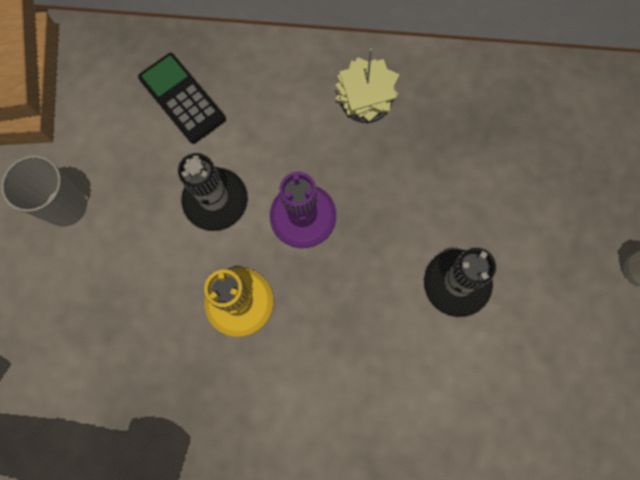

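The black drive with the beater is at scene (417,350), top (205,190). The empty one is at scene (237,200), top (465,275). The purple and yellow ones are look-alikes. Next I fit the drive axis from the masks in both views.

```bash
cat > h.py <<'E'
import cv2,numpy as np
from scipy.spatial.transform import Rotation as Ro
def proj(p,X):
    R=Ro.from_euler('xyz',p["orientation"],degrees=True).as_matrix()
    c=(np.asarray(X)-p["position"])@R
    return np.c_[p["cx"]+p["fx"]*c[:,0]/-c[:,2],p["cy"]-p["fy"]*c[:,1]/-c[:,2]]
def cyl(x,y,r,z0,z1):
    a=np.linspace(0,2*np.pi,48)
    return np.vstack([np.c_[x+r*np.cos(a),y+r*np.sin(a),0*a+z] for z in(z0,z1)])
def render(p,x,y,beater=True):
    m=np.zeros((480,640),np.uint8)
    parts=[(.055,0,.016),(.024,.016,.1),(.026,.1,.144)]
    if beater: parts.append((.012,.15,.16))
    for r,a,b in parts:
        cv2.fillConvexPoly(m,cv2.convexHull(np.round(proj(p,cyl(x,y,r,a,b))*16).astype(np.int32)),255,shift=4)
    return m>0
E
python3 - <<'E'
from workcell import env
from h import *
from scipy.optimize import minimize
ps=[env.grab_frame(n) for n in("scene","top")]
px=[(417,350),(205,190)]
M=[]
for p,c in zip(ps,px):
    for t in("drive",):
        ds=env.trace(p,t)
        for d in ds: 
            ys,xs=np.nonzero(d["mask"]);print(t,round(d["score"],2),xs.mean(),ys.mean(),len(xs))
        def dist(d):
            ys,xs=np.nonzero(d["mask"]);return np.hypot(xs.mean()-c[0],ys.mean()-c[1])
        M.append(min(ds,key=dist)["mask"])
def iou(i,v,b=False):
    r=render(ps[i],*v,b);return (r&M[i]).sum()/(r|M[i]).sum()
for idx in([0],[1],[0,1]):
    o=minimize(lambda v:-sum(iou(i,v) for i in idx),[.615,.205],method='Nelder-Mead',options=dict(initial_simplex=[[.615,.205],[.63,.205],[.615,.22]],xatol=1e-4))
    print(idx,o.x,o.fun)
for i,p in enumerate(ps):
    im=p["image"].copy()
    for mk,col in((render(p,*o.x),(0,255,0)),(M[i],(0,0,255))):
        cs,_=cv2.findContours(mk.astype(np.uint8),cv2.RETR_EXTERNAL,cv2.CHAIN_APPROX_NONE);cv2.drawContours(im,cs,-1,col,1)
    c=px[i];a,b=max(c[0]-90,0),max(c[1]-100,0)
    cv2.imwrite(f"pics/fit{i}.png",cv2.resize(im[b:b+200,a:a+200],None,fx=3,fy=3,interpolation=0))
x,y=o.x
s=env.read_state();print(s['clock'],s['joint_positions'])
for yaw in range(-180,180,20):
    q=env.inverse_kinematics([x,y,.105],[-90,0,yaw])
    if q is not None: print(yaw,np.round(q,1))
E
```

```text
drive 0.83 408.84268950206155 372.29606723755154 6306
drive 0.78 325.192467789891 308.10901883052526 5045
drive 0.74 424.3317702227433 268.3324736225088 4265
drive 0.9 302.1832281808623 211.34779179810727 3804
drive 0.72 238.13835998984513 300.53922315308455 3939
drive 0.69 212.13197424892704 195.19796137339057 3728
[0] [0.61698889 0.20996217] -0.8841377363815975
[1] [0.61836037 0.20861023] -0.8705909834150899
[0, 1] [0.61861918 0.21012135] -1.748552824341415
0.7 [ 8.05907277e+01  2.20379978e+01  4.52048020e-01  2.34793125e-03
 -6.84115146e+01 -1.48148415e+01]
-180 [ 32.9  30.3  -3.9   0.  -55.8  57.1]
-160 [ 32.9  30.3  -3.9   0.  -55.8  77.1]
-140 [ 32.9  30.3  -3.9   0.  -55.8  97.1]
-120 [ 32.9  30.3  -3.9   0.  -55.8 117.1]
-100 [ 32.9  30.3  -3.9   0.  -55.8 137.1]
-80 [ 32.9  30.3  -3.9   0.  -55.8 157.1]
-60 [ 32.9  30.3  -3.9   0.  -55.8 177.1]
-40 [  32.9   30.3   -3.9    0.   -55.8 -162.9]
-20 [  32.9   30.3   -3.9   -0.   -55.8 -142.9]
0 [  32.9   30.3   -3.9   -0.   -55.8 -122.9]
20 [  32.9   30.3   -3.9   -0.   -55.8 -102.9]
40 [ 32.9  30.3  -3.9  -0.  -55.8 -82.9]
60 [ 32.9  30.3  -3.9   0.  -55.8 -62.9]
80 [ 32.9  30.3  -3.9   0.  -55.8 -42.9]
100 [ 32.9  30.3  -3.9   0.  -55.8 -22.9]
120 [ 32.9  30.3  -3.9   0.  -55.8  -2.9]
140 [ 32.9  30.3  -3.9   0.  -55.8  17.1]
160 [ 32.9  30.3  -3.9   0.  -55.8  37.1]
```

View pics/fit0.png

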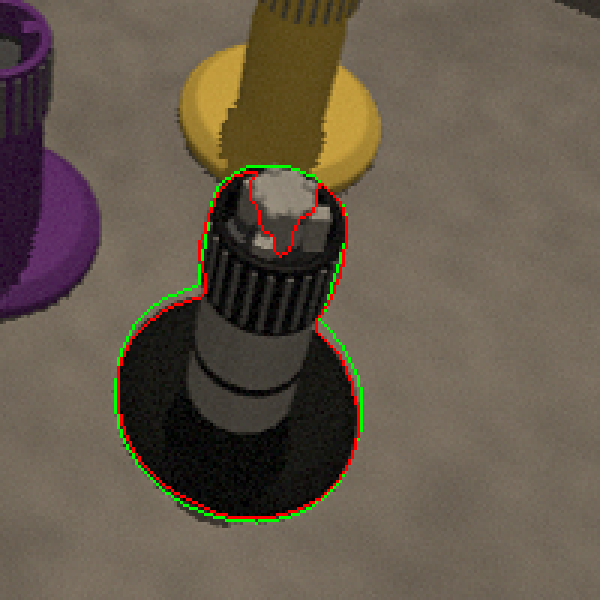

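View pics/fit1.png

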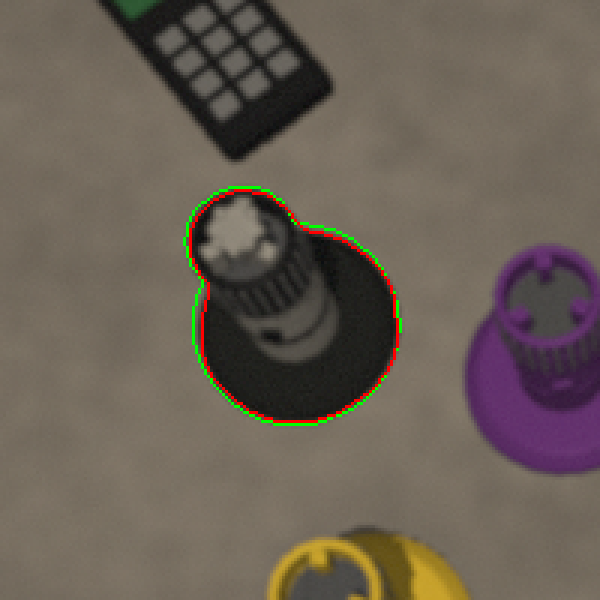

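Both fits agree within 2 mm, giving an axis at about (0.6175, 0.2095). I'll go above it and check with the wrist camera.

Run:
```python
from workcell import env
from h import *
env.goto([.6175,.2095,.25],[-90,0,155])
s=env.read_state();print(s['clock'],s['position'],s['tool_rot'],np.round(s['joint_positions'],1),s['force'])
p=env.grab_frame("wrist");cv2.imwrite("pics/w1.png",p["image"])
print(p["fx"],p["cx"],p["cy"],p["position"],p["orientation"])
for t in("beater","sleeve"):
    print(t,[(np.round(d["xyz"],4),round(d["score"],2)) for d in env.search_frame(p,t)])
R=Ro.from_euler('xyz',p["orientation"],degrees=True).as_matrix()
im=p["image"].copy()
for r,z in((.026,.144),(.055,.016),(.012,.16)):
    a=np.linspace(0,6.283,120);X=np.c_[.6175+r*np.cos(a),.2095+r*np.sin(a),0*a+z]
    c=(X-p["position"])@R*[1,-1,-1]
    pt,_=cv2.fisheye.distortPoints((c[:,:2]/c[:,2:])[None],np.array([[p["fx"],0,p["cx"]],[0,p["fy"],p["cy"]],[0,0,1]]),np.zeros(4))
    cv2.polylines(im,[np.round(pt[0]).astype(np.int32)],True,(0,255,0),1)
cv2.imwrite("pics/w1o.png",im)
```

```text
2.55 [0.61711269 0.21048506 0.24991701] [-9.00021444e+01 -1.03396793e-02  1.55079607e+02] [ 33.   23.8   7.1  -0.  -73.3  32.1] [ 0.64687215  0.23773918 -0.04182067]
371.64829954431775 324.5873931699593 239.45919859355402 [0.68828459 0.1776016  0.4126109 ] [-1.67077999e+01  1.23052488e-02 -1.14923089e+02]
beater [(array([0.6182, 0.2113, 0.1591]), 0.75)]
sleeve [(array([0.6119, 0.0714, 0.1371]), 0.88), (array([0.6256, 0.2043, 0.1417]), 0.87), (array([0.451 , 0.1744, 0.1421]), 0.72)]Traceback (most recent call last):
  File "<stdin>", line 14, in <module>
ValueError: not enough values to unpack (expected 2, got 1)
```

Run:
```python
from h import *
im=cv2.imread("pics/w1.png")
p=dict(f=371.648,cx=324.587,cy=239.459,position=[0.68828459,0.1776016,0.4126109],orientation=[-16.7078,.0123,-114.9231])
R=Ro.from_euler('xyz',p["orientation"],degrees=True).as_matrix()
for r,z in((.026,.144),(.055,.016),(.012,.16)):
    a=np.linspace(0,6.283,120);X=np.c_[.6175+r*np.cos(a),.2095+r*np.sin(a),0*a+z]
    c=(X-p["position"])@R*[1,-1,-1]
    pt=cv2.fisheye.distortPoints(np.ascontiguousarray((c[:,:2]/c[:,2:])[None]),np.array([[p["f"],0,p["cx"]],[0,p["f"],p["cy"]],[0,0,1]]),np.zeros(4))
    cv2.polylines(im,[np.round(pt[0]).astype(np.int32)],True,(0,255,0),1)
cv2.imwrite("pics/w1o.png",im)
```

```text
(no output)
```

View pics/w1o.png

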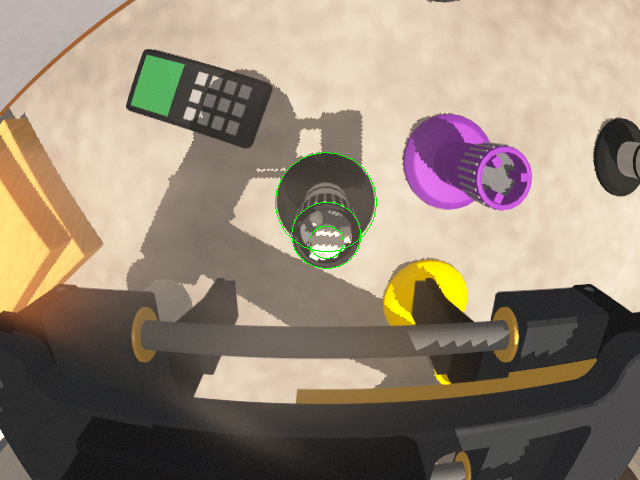

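The overlay matches the rim (327,235), foot (326,200) and beater disc (326,240). The axis is confirmed, so I'll descend and grip.

Run:
```python
from workcell import env
from h import *
def st(m):
    s=env.read_state();print(m,round(s['clock'],2),np.round(s['position'],4),np.round(s['tool_rot'],1),'F',np.round(s['force'],1),'T',np.round(s['wrist_torque'],2),round(s['opening'],3))
print(env.move_straight([.6175,.2095,.105],force_limit=12,rate=.12));st('down')
env.gripper_to(0.0,grasp_force=20);st('grip20')
env.gripper_to(0.0,grasp_force=58);st('grip58')
```

```text
False
down 4.06 [0.6181 0.2098 0.106 ] [-9.01e+01  1.00e-01  1.55e+02] F [0.2 0.  0.1] T [ 0.01  0.05 -0.02] 0.998
grip20 4.76 [0.6175 0.2095 0.105 ] [-90.   0. 155.] F [ 0.3 -0.3  1. ] T [-0.01  0.09  0.02] 0.59
grip58 4.97 [0.6175 0.2095 0.1051] [-90.   0. 155.] F [-0.1 -0.4 -0.3] T [ 0.03  0.05 -0.  ] 0.584
```

Run:
```python
from workcell import env
from h import *
q=np.array(env.inverse_kinematics([.6175,.2095,.105],[-90,0,155]));print(np.round(q,2))
T0=None
for a in [12,24,36,48,55,60,64,68,72,76]:
    t=q.copy();t[5]-=a
    env.set_joints(t)
    s=env.read_state()
    print(a,round(np.radians(a),2),round(s['clock'],2),np.round(s['position'],4),np.round(s['tool_rot'],1),'F',np.round(s['force'],1),'T',np.round(s['wrist_torque'],2),'j6',round(s['joint_positions'][5]-q[5],1),round(s['joint_torque'][5],2),round(s['opening'],3))
    if max(abs(s['force']))>40 or abs(s['wrist_torque'][2])>1.3: break
```

```text
[ 32.93  30.15  -4.14   0.   -55.71  32.07]
12 0.21 5.29 [0.6175 0.2095 0.105 ] [-90.   -0.  143.1] F [ 0.2 -0.   0.1] T [ 0.06  0.   -0.21] j6 -11.8 0.13 0.584
24 0.42 5.61 [0.6175 0.2096 0.105 ] [-90.   -0.  131.2] F [0.7 0.1 0.4] T [ 0.12  0.05 -0.16] j6 -23.8 0.13 0.589
36 0.63 5.92 [0.6175 0.2096 0.105 ] [-90.   -0.  119.3] F [0.  0.7 0.2] T [ 0.16  0.09 -0.12] j6 -35.7 0.1 0.585
48 0.84 6.24 [0.6175 0.2096 0.105 ] [-90.   -0.  107.3] F [-0.1  0.7  0.5] T [ 0.18 -0.02 -0.1 ] j6 -47.7 0.02 0.587
55 0.96 6.49 [0.6176 0.2093 0.1051] [-90.    0.  100.3] F [-0.2 -1.2  0.9] T [-0.16 -0.06  0.16] j6 -54.7 -0.15 0.583
60 1.05 6.74 [0.6176 0.2089 0.1052] [-90.    0.1  95.4] F [ 0.6 -4.1  2. ] T [-0.88 -0.21  1.13] j6 -59.6 -1.1 0.585
64 1.12 6.99 [0.6176 0.209  0.1053] [-90.    0.   91.2] F [ 0.3 -3.1  2.2] T [-1.01 -0.05  1.1 ] j6 -63.8 -1.08 0.587
68 1.19 7.24 [0.6176 0.2095 0.1054] [-90.   -0.   87.1] F [-0.2 -3.3  3.7] T [-0.76  0.09  1.09] j6 -67.9 -1.05 0.588
72 1.26 7.49 [0.6176 0.2095 0.1054] [-90.   -0.   83.1] F [-1.4 -1.8  4.8] T [-0.72  0.31  0.9 ] j6 -71.9 -0.94 0.587
76 1.33 7.74 [0.6176 0.2099 0.1054] [-90.   -0.1  79.1] F [-0.8 -2.6  5.9] T [-0.48  0.35  1.05] j6 -75.9 -1.03 0.587
```

The torque rises to a ~1.1 N m plateau from about 1.0–1.05 rad, so the stop is reached (the pads slip slightly after that). Next I release, retreat and look.

Run:
```python
from workcell import env
from h import *
env.gripper_to(1.0)
s=env.read_state();print(s['clock'],s['opening'],np.round(s['force'],1),np.round(s['wrist_torque'],2))
env.move_straight([.6175,.2095,.25],force_limit=15,rate=.12)
p=env.grab_frame("wrist");cv2.imwrite("pics/w2.png",cv2.resize(p["image"][150:350,220:440],None,fx=3,fy=3,interpolation=2))
print([(np.round(d["xyz"],4),round(d["score"],2)) for d in env.search_frame(p,"beater")])
q=env.read_state()['joint_positions'].copy();q[0]+=35;env.set_joints(q)
for n,c in(("top",(200,180)),("scene",(417,340))):
    p=env.grab_frame(n);a,b=c[0]-60,c[1]-50
    cv2.imwrite(f"pics/{n}2.png",cv2.resize(p["image"][b:b+100,a:a+120],None,fx=6,fy=6,interpolation=2))
    print([(np.round(d["xyz"],4),round(d["score"],2)) for d in env.search_frame(p,"beater")])
print(env.read_state()['clock'])
o=cv2.imread("pics/top1.png");cv2.imwrite("pics/top1c.png",cv2.resize(o[130:230,140:260],None,fx=6,fy=6,interpolation=2))
```

```text
8.625 0.9991890486387397 [-0.1 -0.4 -0.1] [ 0.12 -0.08 -0.  ]
[(array([0.6156, 0.2138, 0.161 ]), 0.87)]
[(array([0.6174, 0.207 , 0.1585]), 0.72)]
[]
11.7417
```

View pics/w2.png

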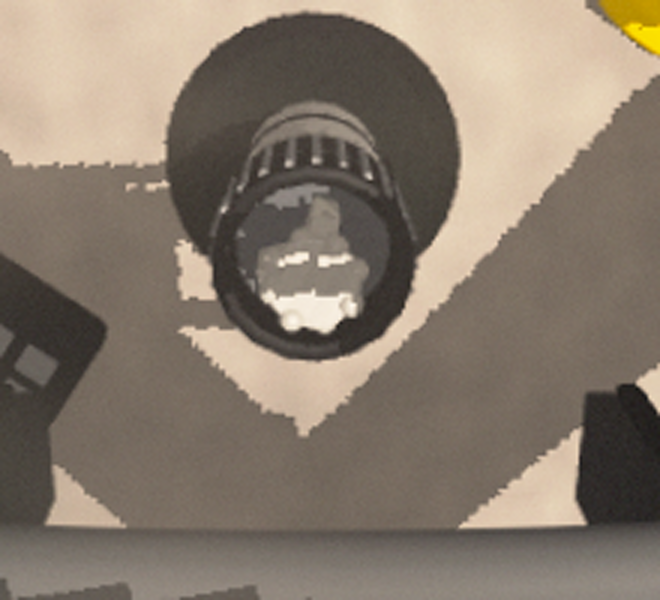

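View pics/top2.png

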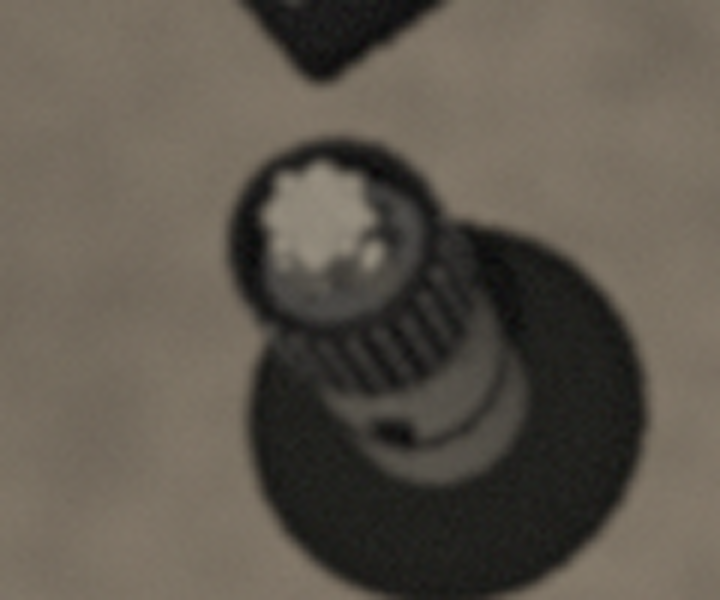

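View pics/scene2.png

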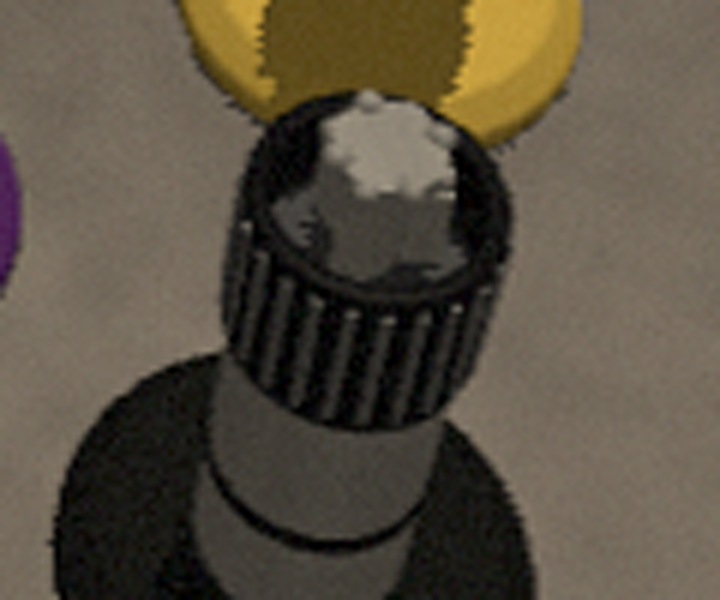

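View pics/top1c.png

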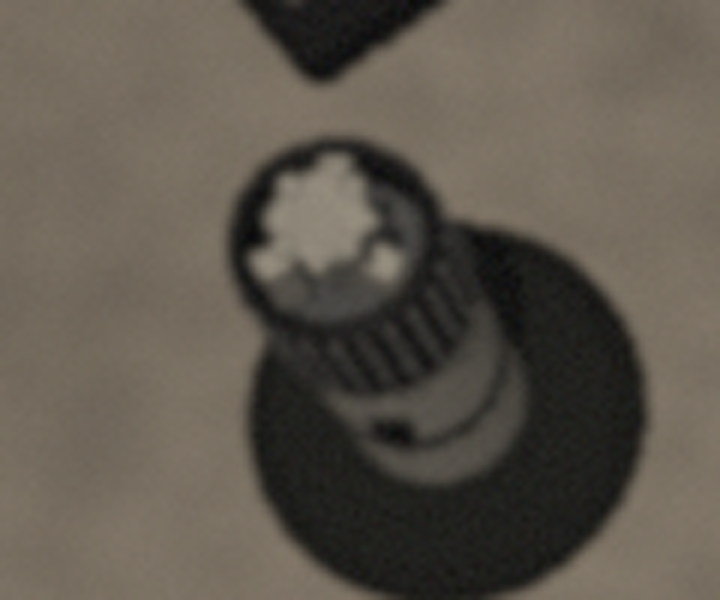

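Run:
```python
from workcell import env
env.close_job();s=env.read_state();print(s['clock'],s['position'],s['force'])
```

```text
the job is handed in; nothing more can be done
the job is handed in; nothing more can be done
```

I turned the beater drive's chuck sleeve clockwise to its stop, let go, backed the arm away and handed the job in at about 12 s. I never went near the empty drive or the look-alikes.

- **Grip:** I found the drive's axis at about (0.6175, 0.2095). Fits from the scene and top cameras agreed within 2 mm, and a wrist-camera overlay matched. I gripped the sleeve with 58 N, 20 mm below its upper edge; the fingers closed to about 51 mm, which fits the 52 mm sleeve.
- **Turn:** I turned the hand 76° (1.33 rad). Wrist torque stayed near zero until about 57°, then jumped to about 1.1 N m and stayed there. That fits the sleeve reaching its stop from a start of about 0.1 rad, with the pads slipping after that. The largest force I saw was about 6 N.
- **After letting go:** The pictures show the jaws moved in around the shank and the beater upright. The networks put its top at z of about 0.159–0.161, so it still looks fully seated.
- **Did not confirm:**
  - The network missed the beater in the last scene picture, though it is clearly visible there.
  - The wrist and top estimates of its position differ by about 7 mm in y, more than the networks' stated 4 mm.
  - I did not measure the sleeve angle directly or regrip to check how far it eased back.

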